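# Stir the ceramic beads in the lab dish

### The job

Lift the long stirring rod with the square black grip out of the tube rack and stir the ceramic beads in the wide low dish with its tip, down near the dish floor, going round until every bead has been pushed at least its own width from where it lay. Keep all the beads in the dish and the fingers off them, then stand the used rod, tip down, in the tall narrow beaker, leave it leaning there and keep the beaker upright.

Things in the scene. Friction and masses are not known exactly. Their poses are not given: they have to be found in the camera images.
- rod_grip (a point): Centre of the grip of the long steel stirring rod, standing upright (up to 3 degrees off) in one of the two holes of the blue tube rack. The rod is 12 mm thick, 185 mm long, 80 g. The black plastic grip at its top is 16 x 16 mm square and 60 mm long, its faces square to this point's x and y axes; z points up along the rod. The rod's tip lies 155 mm below this point.
- rod_tip (a point): Lower tip of the long stirring rod, on its axis. At the start it stands on the floor of the hole, 12 mm above the bench; the hole is 14 mm wide, its mouth 62 mm above the bench. Capped tubes in the rack reach 94 mm above the bench. The rack's other hole holds a short steel rod with a ball end and no grip, its top 124 mm above the bench: a bystander.
- dish_floor (a point): Centre of the inner floor of the wide, low, dark steel dish with the beads; z up. The dish is fixed to the bench: inner floor 6 mm and rim 50 mm above the bench, outside diameter 128 mm at the rim, inside 117 mm at the floor and 121 mm at the rim.
- beaker_floor (a point): Centre of the inner floor of the tall, narrow, empty steel beaker for the used rod; z up. It stands loose on the bench, 400 g; inner floor 6 mm and rim 120 mm above the bench, outside diameter 72 mm, inside 66 mm. A low, wide steel beaker (55 mm high) further off is a bystander.
- bead0_c (a point): Centre of bead 1 of 6: a loose white ceramic bead, a short cylinder 20 mm across and 16 mm high, 18 g, sharing the dish. The six start upright on the dish floor in a loose ring about 31 mm from its centre; the middle of the dish, 35 mm across, is clear.
- bead1_c (a point): Centre of bead 2 of 6: a loose white ceramic bead, a short cylinder 20 mm across and 16 mm high, 18 g, sharing the dish. The six start upright on the dish floor in a loose ring about 31 mm from its centre; the middle of the dish, 35 mm across, is clear.
- bead2_c (a point): Centre of bead 3 of 6: a loose white ceramic bead, a short cylinder 20 mm across and 16 mm high, 18 g, sharing the dish. The six start upright on the dish floor in a loose ring about 31 mm from its centre; the middle of the dish, 35 mm across, is clear.
- bead3_c (a point): Centre of bead 4 of 6: a loose white ceramic bead, a short cylinder 20 mm across and 16 mm high, 18 g, sharing the dish. The six start upright on the dish floor in a loose ring about 31 mm from its centre; the middle of the dish, 35 mm across, is clear.
- bead4_c (a point): Centre of bead 5 of 6: a loose white ceramic bead, a short cylinder 20 mm across and 16 mm high, 18 g, sharing the dish. The six start upright on the dish floor in a loose ring about 31 mm from its centre; the middle of the dish, 35 mm across, is clear.
- bead5_c (a point): Centre of bead 6 of 6: a loose white ceramic bead, a short cylinder 20 mm across and 16 mm high, 18 g, sharing the dish. The six start upright on the dish floor in a loose ring about 31 mm from its centre; the middle of the dish, 35 mm across, is clear.
Things that resemble listed ones, but are neither listed nor needed, are in the scene too. What is shaped like the part that bears dish_floor but purple is not meant.

How it is judged:
On the way, in this order (a step that is already met when the one before it is completed fails the run):
1. the rod's tip is down among the beads, less than 16 mm above the dish floor (horizontal distance between rod_tip and dish_floor below 0.058 m and z of rod_tip in the frame of dish_floor below 0.016 m), for 0.1 s.
2. with the rod's tip still down there, at least five of the six beads lie more than 15 mm from where they started (all of step 1 and (distance of each of bead0_c, bead1_c, bead2_c, bead3_c, bead4_c from where it was at the start of the episode above 0.015 m or distance of each of bead0_c, bead1_c, bead2_c, bead3_c, bead5_c from where it was at the start of the episode above 0.015 m or distance of each of bead0_c, bead1_c, bead2_c, bead4_c, bead5_c from where it was at the start of the episode above 0.015 m or distance of each of bead0_c, bead1_c, bead3_c, bead4_c, bead5_c from where it was at the start of the episode above 0.015 m or distance of each of bead0_c, bead2_c, bead3_c, bead4_c, bead5_c from where it was at the start of the episode above 0.015 m or distance of each of bead1_c, bead2_c, bead3_c, bead4_c, bead5_c from where it was at the start of the episode above 0.015 m)), for 0.1 s.
At the end, for the whole second after the job is handed in: The rod stands in the tall beaker, its tip inside less than 30 mm above the beaker's floor, its grip end up (leaning less than 50 degrees), at rest; the beaker is upright within 10 degrees; all six beads are in the dish, below its rim (horizontal distance between rod_tip and beaker_floor below 0.036 m and z of rod_tip in the frame of beaker_floor below 0.03 m and angle between rod_grip's own z axis and vertical below 0.9 rad and angle between beaker_floor's own z axis and vertical below 0.17 rad and linear speed of rod below 0.03 m/s and horizontal distance between each of bead0_c, bead1_c, bead2_c, bead3_c, bead4_c, bead5_c and dish_floor below 0.06 m and z of each of bead0_c, bead1_c, bead2_c, bead3_c, bead4_c, bead5_c in the frame of dish_floor below 0.045 m); the robot touches nothing.
It fails at once if a bead leaves the dish (horizontal distance between any of bead0_c, bead1_c, bead2_c, bead3_c, bead4_c, bead5_c and dish_floor above 0.066 m).
It fails at once if the fingers touch a bead (contact force between the fingers and bead0 above 0.5 N or contact force between the fingers and bead1 above 0.5 N or contact force between the fingers and bead2 above 0.5 N or contact force between the fingers and bead3 above 0.5 N or contact force between the fingers and bead4 above 0.5 N or contact force between the fingers and bead5 above 0.5 N).
It also fails if it takes over 72 s, if anything falls off the work surface, if the arm or the gripper's body presses on something with over 40 N, if the wrist force passes 120 N, or if a joint passes its speed limit or range.

### The arm

A 7-joint arm with a two-finger parallel gripper is mounted at the origin on the work surface. World frame = base frame: x ahead of the robot, y to its left, z up, the work surface at z = 0. Lengths are in m, angles in rad, forces in N, time in s.
With the tool pointing down it reaches from about 0.425 to 0.875 m from the base axis. Payload 4.7 kg.
Tool frame: the origin (TCP) lies on the centre line of the jaws, within the pads' length; the fingertips stand ahead of it and the grasp point (between the pads) lies 2 mm behind it (nose_length is the z of the fingertips in the tool frame, in m); z points along the fingers, y is the line along which they close (so a half turn about z gives the same grasp; the last joint's range is limited). The gripper opens to 87 mm and grips with 3 to 60 N. Pads are 19 mm wide; open, the fingers measure 117 mm over their backs; the gripper's body (75 mm by 190 mm) begins 51 mm behind the grasp point.
Start: joints at [-1.288, 0.321, -0.07, 1.45, 0.023, 1.371, -0.057], TCP at [0.173, 0.627, 0.24] pointing down, gripper open.
Joint ranges: [-2.86, 2.86], [-0.3, 2.09], [-1.38, 1.24], [0.06, 2.45], [-1.56, 4.7], [0.09, 2.05], [-2.69, 2.69]. Speed limits (rad/s): [2.57, 2.57, 3.14, 3.14, 3.14, 3.14, 3.14].

### API

Orientations are given as a rotation vector (axis times angle).
In Python, from bench import * gives the robot as it stands.
- The arm moves only by the tool send_rows, never from a script. Its arguments are lists of equal length, an entry for each row: "xyz": the shift along the tool's x, y, z in mm, a list of three; "dr": the turn, a rotation vector about the tool's x, y, z in rad, a list of three. A call has exactly 10 rows; each row is the pose to reach, as a shift and turn from the pose commanded when the call began, along the tool's axes at that moment; what a row does not reach only later rows make up. A row lasts 1/12 s, in which the tool goes at most 41.7 mm and 7.16 degrees, less where a joint would pass 70% of its speed; a pose out of reach is approached as far as the arm can. A call with a gripper value outside its range is refused whole. "jaw" is the finger opening in mm, from 0 to 87, set as the call begins (left out, the last holds). The fingers move at their own pace and stop on an object; "grip_force" is the grip in N (left out, the last holds). Time passes only in rows, so rows that repeat a pose let the fingers close, or fill a call up. It gives the time, the measured TCP pose, the force, the opening and the grip force at its end, in the units of the state.
- get_state(): the state, without advancing time (a new reading comes with each control period).
- get_image(name): name is "scene" or "top" or "wrist"; returns the picture (400x640x3 uint8, red, green, blue); there is no depth.
- calibration(name): a dict with "vfov" (degrees; the focal length in pixels is half the picture's height over the tangent of half this angle, whatever the lens; pixels are square), "cx", "cy" (the principal point, pixels), "k1" (the pictures are not rectified: a ray, as slopes to the right and down, at radius r is drawn at 1 + k1 r^2 times it, then the intrinsics apply), "rvec" (rotation vector, rad) and "tvec" (3), from world to camera coordinates, as OpenCV has them; the wrist camera has in their place "hand_eye" (4x4, takes a point from camera to tool coordinates, whose origin is the TCP and whose axes are the flange's). Camera axes: x right, y down, z forward; pixel columns grow to the right and rows downward; lengths in m; the calibration is good to about 2 mm. A picture is of the moment at which its call begins: read the wrist's pose just before it. calibration takes no time and is no camera call.
- close_job(): hands the job in; it is judged then, once.
The state is a dict: "time": time; "joint_positions": joint angles; "qd": joint speeds; "joint_torque": joint torques, N m; "position": TCP position; "tool_rot": TCP orientation; "ft_force": force on the tool from outside, world axes, zero at the start; "torque": the same for the moment, N m; "grip_width": opening from 0.0 (shut) to 1.0 (fully open); "grip_force": force on a finger pad.
Only numpy, scipy, OpenCV 4.12 (cv2) and the standard library are available. Lean on these libraries where they do the work, as an engineer would, in place of code of your own. Each camera call takes 0.05 s, during which the arm holds its last target. There are 200 camera calls.

## Working session

There is one attempt and no reset: what is moved stays moved. The work goes in short steps, Python scripts to look and compute and a tool call to move; the robot and the scene stay as the last step left them, time stands still between calls to the robot, and variables do not carry over. Pictures are saved under pics/ and viewed, at most 12 in all, crops included, and the job is handed in when it is done.

Besides the shell and the picture viewer there is one more tool, called after "Emit:" as name(argument=value, ...) on one line, values as JSON. send_rows: Moves the arm, as the interface text tells. Its arguments: {"type":"object","properties":{"xyz":{"type":"array"},"dr":{"type":"array"},"jaw":{"type":"number"},"grip_force":{"type":"number"}},"required":["xyz","dr"]}

```bash
mkdir -p pics; ls
cat > h.py <<'E'
from bench import *
import numpy as np, cv2
from scipy.spatial.transform import Rotation as R
def cam(n, st=None):
    c=calibration(n); f=200/np.tan(np.radians(c['vfov'])/2)
    if 'rvec' in c:
        Rw=R.from_rotvec(np.ravel(c['rvec'])).as_matrix(); t=np.ravel(c['tvec'])
    else:
        st=st or get_state(); T=np.eye(4); T[:3,:3]=R.from_rotvec(st['tool_rot']).as_matrix(); T[:3,3]=st['position']
        M=np.linalg.inv(T@np.array(c['hand_eye'])); Rw,t=M[:3,:3],M[:3,3]
    return c,f,Rw,t
def ray(C,u,v):
    c,f,Rw,t=C; d=np.array([(u-c['cx'])/f,(v-c['cy'])/f]); s=d.copy()
    for _ in range(30): s=d/(1+c['k1']*(s@s))
    return -Rw.T@t, Rw.T@np.array([*s,1])
def onz(C,u,v,z):
    o,d=ray(C,u,v); return o+d*(z-o[2])/d[2]
def proj(C,p):
    c,f,Rw,t=C; q=Rw@np.array(p)+t; s=q[:2]/q[2]; s=s*(1+c['k1']*(s@s)); return s*f+[c['cx'],c['cy']]
def save(n,im,crop=None,k=1):
    if crop: x0,y0,x1,y1=crop; im=im[y0:y1,x0:x1]
    cv2.imwrite('pics/'+n+'.png',cv2.resize(im[:,:,::-1],None,fx=k,fy=k,interpolation=cv2.INTER_CUBIC))
E
python3 - <<'E'
from h import *
s=get_image('scene');t=get_image('top')
np.save('s.npy',s);np.save('t.npy',t)
save('a',np.vstack([s,t])[:, :],k=0.75)
print(get_state())
for n in('scene','top'):
    C=cam(n);print(n,-C[2].T@C[3],C[0])
E
```

```text
pics
{'time': 0.1, 'joint_positions': array([-1.28789339,  0.32176369, -0.07011201,  1.45156416,  0.0226205 ,
        1.37076836, -0.05691763]), 'qd': array([-7.23463725e-05, -1.19158879e-03,  3.08854915e-04, -2.96503445e-03,
       -9.62095138e-04, -6.58502386e-04, -1.10221637e-04]), 'joint_torque': array([ 6.52625022e-05, -4.92569017e+01, -4.05430505e-01, -3.13403428e+01,
       -6.40499010e-02,  3.93344311e-02,  6.87605211e-05]), 'position': array([0.17253823, 0.62620374, 0.23855584]), 'tool_rot': array([-4.20884455e-01, -3.11314232e+00,  2.68813222e-03]), 'ft_force': array([-0.53318486,  0.17012149, -0.20281148]), 'torque': array([ 0.00315642,  0.02007749, -0.06979132]), 'grip_force': 0.0, 'grip_width': 1.000051758766631}
scene [1.1852782  0.07592819 0.66439247] {'vfov': 47.669610437126316, 'cx': 322.8839996560608, 'cy': 201.7970543414147, 'k1': -0.032816041046558046, 'rvec': array([ 1.5461641 ,  1.74426206, -0.91834403]), 'tvec': array([ 0.05965798, -0.11648799,  1.35459895])}
top [ 0.24378441 -0.0052601   1.15468985] {'vfov': 49.80078545844442, 'cx': 322.10154260351794, 'cy': 208.62885357382584, 'k1': -0.0643355599199283, 'rvec': array([ 2.14928807, -2.1342033 ,  0.17051486]), 'tvec': array([-0.01112835,  0.41993045,  1.10286071])}
```

View pics/a.png

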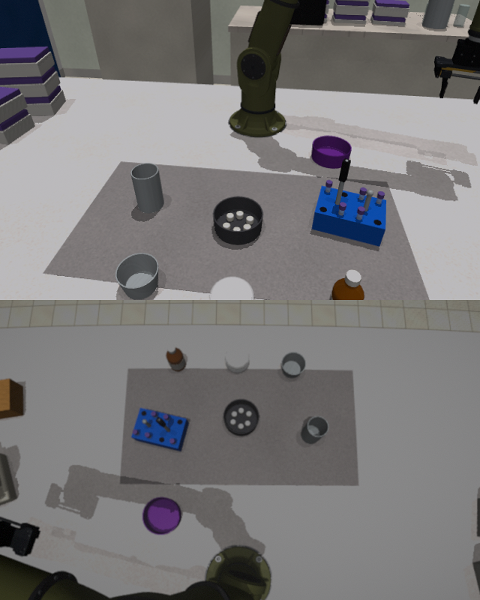

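The scene shows the dark dish with beads at (238,220), the purple decoy dish at (331,152), the tall beaker at (148,188) and the low beaker at (138,276). The rack is at (350,213): the black-grip rod is at (345,170), the short rod and capped tubes are beside it. Next I'll take enlarged crops.

Run:
```python
from h import *
s=np.load('s.npy');t=np.load('t.npy')
r=lambda im,x0,y0,w,h:cv2.resize(im[y0:y0+h,x0:x0+w],None,fx=4,fy=4,interpolation=cv2.INTER_CUBIC)
A=np.hstack([r(s,415,200,100,75),r(t,170,135,100,75)])
B=np.hstack([r(t,285,120,100,75),r(t,385,135,100,75)])
save('b',np.vstack([A,B]))
```

```text
(no output)
```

View pics/b.png

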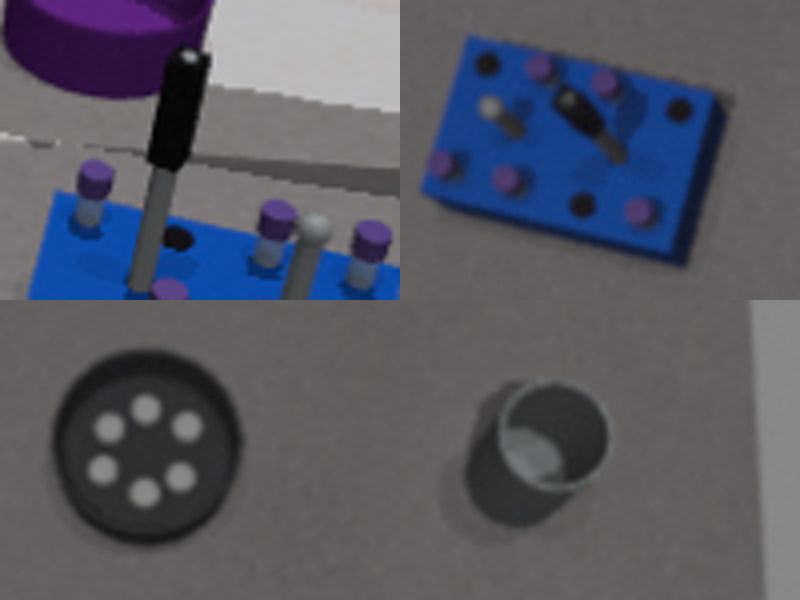

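Run:
```python
from h import *
S=cam('scene');T=cam('top')
p=lambda *a:print(*[np.round(x,4) if not isinstance(x,str) else x for x in a])
p('mouth S',onz(S,450,272,.062),'T',onz(T,224,174.5,.062))
p('grip top S',onz(S,462,213.7,.197),'T',onz(T,211.5,159.7,.197))
d0=(285,120);g=lambda x,y:(285+x/4,120+(y-300)/4)
p('dish rim',onz(T,*g(148,447),.05), [onz(T,*g(*q),.05)[:2] for q in((54,447),(242,447),(148,349),(148,545))])
b=[(145,409),(188,426),(181,477),(145,493),(103,470),(110,428)]
B=np.array([onz(T,*g(*q),.022) for q in b]);p('beads',B,B.mean(0))
p('beaker',onz(T,423.7,169,.12),onz(T,410,169,.12),onz(T,437.4,169,.12))
h=lambda x,y:(170+(x-400)/4,135+y/4)
p('rack corners',[onz(T,*h(*q),.062)[:2] for q in((470,37),(722,90),(424,192),(675,250))])
```

```text
mouth S [0.5137 0.2482 0.062 ] T [0.5036 0.2483 0.062 ]
grip top S [0.508 0.248 0.197] T [0.5063 0.2475 0.197 ]
dish rim [ 0.5563 -0.0069  0.05  ] [[ 0.5559  0.0553]
 [ 0.5569 -0.0692]
 [ 0.6241 -0.0065]
 [ 0.49   -0.0074]]
beads [[ 0.591  -0.0047  0.022 ]
 [ 0.5793 -0.0341  0.022 ]
 [ 0.5435 -0.0294  0.022 ]
 [ 0.5321 -0.0052  0.022 ]
 [ 0.5479  0.0234  0.022 ]
 [ 0.5774  0.019   0.022 ]] [ 0.5619 -0.0052  0.022 ]
beaker [ 0.5076 -0.2592  0.12  ] [ 0.5072 -0.225   0.12  ] [ 0.508  -0.2935  0.12  ]
rack corners [[0.5853 0.3494]
 [0.5497 0.1805]
 [0.4803 0.3735]
 [0.4429 0.2073]]
```

```bash
cat >> h.py <<'E'
np.set_printoptions(suppress=True,precision=4)
def to(p,yaw=None,st=None,tilt=None):
    """shift mm / turn from present measured pose to world p; yaw: world heading of tool y (tool down)"""
    st=st or get_state(); Q=R.from_rotvec(st['tool_rot'])
    dr=np.zeros(3)
    if yaw is not None:
        y=np.array([np.cos(yaw),np.sin(yaw),0]); z=np.array([0,0,-1.]); N=R.from_matrix(np.c_[np.cross(y,z),y,z])
        if tilt is not None: N=R.from_rotvec(tilt)*N
        dr=(Q.inv()*N).as_rotvec()
    return Q.inv().apply(np.array(p)-st['position'])*1000, dr
E
python3 - <<'E'
from h import *
st=get_state();Q=R.from_rotvec(st['tool_rot']);print(Q.as_matrix()); print(calibration('wrist'))
print(to([.40,.36,.33],np.pi/2),to([.50,.248,.33],np.pi/2))
import bench; print([x for x in dir(bench) if not x.startswith('_')]); print(globals().get('nose_length'))
E
```

```text
[[-0.9641  0.2655 -0.0004]
 [ 0.2655  0.9641 -0.0017]
 [-0.0001 -0.0017 -1.    ]]
{'vfov': 70.26120710335442, 'cx': 318.7654367621514, 'cy': 201.11996926053945, 'k1': -0.03222036756908875, 'hand_eye': array([[-0.0002, -0.9683, -0.2499,  0.069 ],
       [ 1.    , -0.0002,  0.0002, -0.001 ],
       [-0.0002, -0.2499,  0.9683, -0.1445],
       [ 0.    ,  0.    ,  0.    ,  1.    ]])}
(array([-289.9927, -196.4036,  -91.0779]), array([-0.0017, -0.0001, -0.2688])) (array([-416.1431, -277.8288,  -90.9254]), array([-0.0017, -0.0001, -0.2688]))
['MotionError', 'calibration', 'close_job', 'get_image', 'get_state', 'nose_length']
0.017
```

Emit:
send_rows(xyz=[[-30,-20,-30],[-60,-40,-60],[-90,-60,-90],[-120,-80,-91],[-150,-100,-91],[-180,-120,-91],[-210,-140,-91],[-240,-160,-91],[-270,-180,-91],[-300,-200,-91]], dr=[[0,0,0],[0,0,-0.05],[0,0,-0.1],[0,0,-0.15],[0,0,-0.2],[0,0,-0.25],[0,0,-0.269],[0,0,-0.269],[0,0,-0.269],[0,0,-0.269]])

```text
time: 0.93
position: [0.4095, 0.3525, 0.3303]
tool_rot: [0.0, -3.141, 0.0]
ft_force: [1.0, 0.3, 0.4]
grip_width: 1.0
grip_force: 0.0
```

Run:
```python
from h import *
st=get_state();print(st['time'],st['position'],st['tool_rot'],to([.50,.248,.33],np.pi/2))
```

```text
0.9333 [0.4095 0.3525 0.3303] [ 0.0004 -3.1413  0.0002] (array([ -90.4593, -104.473 ,    0.3162]), array([-0.0001, -0.0003,  0.0002]))
```

Emit:
send_rows(xyz=[[-23,-26,0],[-46,-52,0],[-70,-80,0],[-91,-104.5,0],[-91,-104.5,0],[-91,-104.5,0],[-91,-104.5,0],[-91,-104.5,0],[-91,-104.5,0],[-91,-104.5,0]], dr=[[0,0,0],[0,0,0],[0,0,0],[0,0,0],[0,0,0],[0,0,0],[0,0,0],[0,0,0],[0,0,0],[0,0,0]])

```text
time: 1.77
position: [0.499, 0.251, 0.3305]
tool_rot: [0.004, -3.141, -0.0]
ft_force: [-0.1, -0.0, 0.1]
grip_width: 1.0
grip_force: 0.0
```

Run:
```python
from h import *
st=get_state();C=cam('wrist',st);im=get_image('wrist');np.save('w.npy',im)
u=proj(C,[.506,.248,.197]);print(st['position'],u); x,y=[int(v) for v in u]
x0,y0=max(0,x-80),max(0,y-50);print(x0,y0)
save('c',im,(x0,y0,x0+160,y0+120),5)
```

```text
[0.499  0.251  0.3305] [316.4128 205.3499]
236 155
```

View pics/c.png

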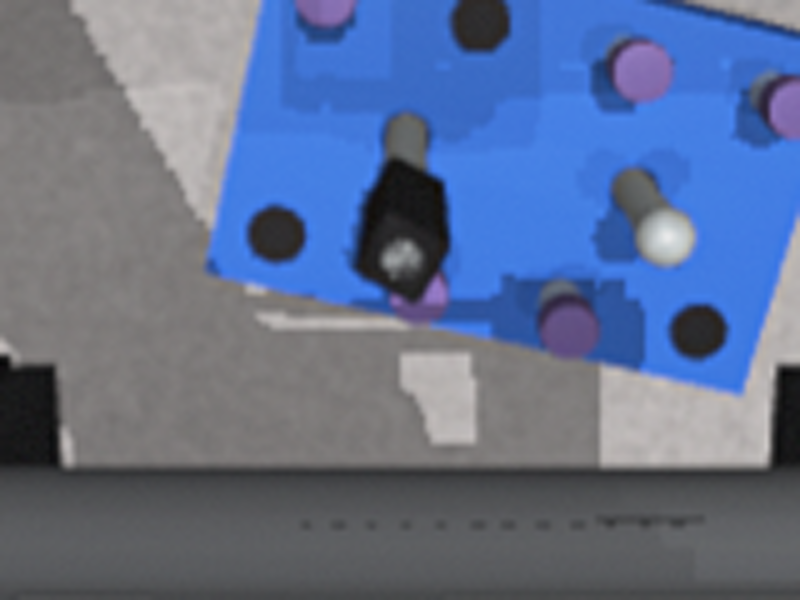

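Run:
```python
from h import *
C=cam('wrist')
P=[onz(C,236+a/5,155+b/5,.197)[:2] for a,b in((355,265),(412,302),(447,245),(403,258))]
P=np.array(P);print(P)
for i in(0,1):
    d=P[i+1]-P[i];print(np.linalg.norm(d),np.degrees(np.arctan2(d[1],d[0])))
print('mouth',onz(C,236+406/5,155+140/5,.062))
print((P[0]+P[2])/2)
```

```text
[[0.509  0.2382]
 [0.5168 0.2498]
 [0.5048 0.2568]
 [0.5075 0.2479]]
0.014008761699652735 55.92279854093293
0.014010743154269185 149.69866865299312
mouth [0.509  0.2479 0.062 ]
[0.5069 0.2475]
```

Run:
```python
from h import *
print(to([.5073,.2477,.168],np.radians(58)),get_state()['joint_positions'])
```

```text
(array([ -8.1415,  -3.0529, 162.581 ]), array([ 0.0002, -0.0001,  0.5608])) [-0.7565  0.0937  0.2647  1.5451 -0.0247  1.5059  1.0817]
```

Emit:
send_rows(xyz=[[-2,-1,10],[-4,-2,20],[-6,-3,35],[-8,-3,50],[-8,-3,65],[-8,-3,80],[-8,-3,95],[-8,-3,100],[-8,-3,100],[-8,-3,100]], dr=[[0,0,0.1],[0,0,0.2],[0,0,0.3],[0,0,0.4],[0,0,0.5],[0,0,0.561],[0,0,0.561],[0,0,0.561],[0,0,0.561],[0,0,0.561]])

```text
time: 2.65
position: [0.5078, 0.2471, 0.231]
tool_rot: [0.868, 3.019, 0.001]
ft_force: [0.2, -1.0, 0.0]
grip_width: 1.001
grip_force: 0.0
```

Run:
```python
from h import *
st=get_state();C=cam('wrist',st);im=get_image('wrist')
print(st['position'],to([.5073,.2477,.168],np.radians(58),st),proj(C,[.5073,.2477,.197]))
save('d',im,(210,130,430,295),3.6)
```

```text
[0.5078 0.2471 0.231 ] (array([ 0.7322,  0.2175, 63.0449]), array([ 0.0004,  0.0001, -0.0015])) [320.8588 232.7951]
```

View pics/d.png

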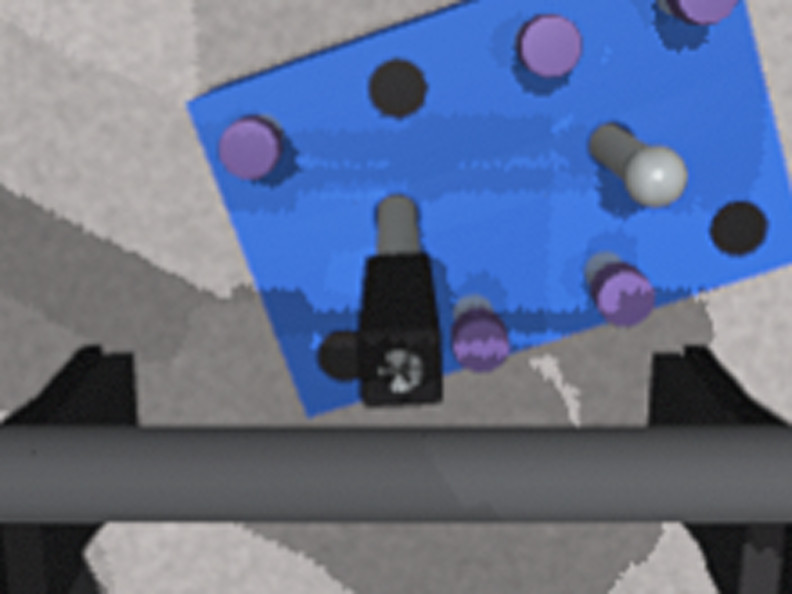

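The grip is square to the jaws and centred, top at pixel (321,233) against a predicted (320.9,232.8). The ball-ended rod stands clear to the right. Now I'll descend and close.

Emit:
send_rows(xyz=[[0.5,0,12],[0.5,0,24],[0.5,0,36],[0.5,0,48],[0.5,0,58],[0.5,0,62],[0.5,0,63],[0.5,0,63],[0.5,0,63],[0.5,0,63]], dr=[[0,0,0],[0,0,0],[0,0,0],[0,0,0],[0,0,0],[0,0,0],[0,0,0],[0,0,0],[0,0,0],[0,0,0]])

```text
time: 3.53
position: [0.5078, 0.2472, 0.1683]
tool_rot: [0.869, 3.018, 0.002]
ft_force: [-0.1, -0.1, -0.1]
grip_width: 0.999
grip_force: 0.0
```

Emit:
send_rows(xyz=[[0,0,0],[0,0,0],[0,0,0],[0,0,0],[0,0,0],[0,0,0],[0,0,0],[0,0,0],[0,0,0],[0,0,0]], dr=[[0,0,0],[0,0,0],[0,0,0],[0,0,0],[0,0,0],[0,0,0],[0,0,0],[0,0,0],[0,0,0],[0,0,0]], jaw=0, grip_force=45)

```text
time: 4.37
position: [0.5074, 0.247, 0.1676]
tool_rot: [0.869, 3.019, 0.0]
ft_force: [-0.3, 0.5, -0.4]
grip_width: 0.325
grip_force: 0.0
```

Emit:
send_rows(xyz=[[0,0,0],[0,0,0],[0,0,0],[0,0,0],[0,0,0],[0,0,0],[0,0,0],[0,0,0],[0,0,0],[0,0,0]], dr=[[0,0,0],[0,0,0],[0,0,0],[0,0,0],[0,0,0],[0,0,0],[0,0,0],[0,0,0],[0,0,0],[0,0,0]])

```text
time: 5.2
position: [0.5075, 0.2473, 0.1677]
tool_rot: [0.869, 3.019, 0.001]
ft_force: [1.8, 0.6, -1.8]
grip_width: 0.182
grip_force: 44.9
```

Emit:
send_rows(xyz=[[0,0,-8],[0,0,-16],[0,0,-26],[0,0,-38],[0,0,-50],[0,0,-62],[0,0,-74],[0,0,-86],[0,0,-95],[0,0,-95]], dr=[[0,0,0],[0,0,0],[0,0,0],[0,0,0],[0,0,0],[0,0,0],[0,0,0],[0,0,0],[0,0,0],[0,0,0]])

```text
time: 6.03
position: [0.5083, 0.2471, 0.2653]
tool_rot: [0.869, 3.016, 0.004]
ft_force: [1.1, 0.4, -0.2]
grip_width: 0.181
grip_force: 44.9
```

Run:
```python
from h import *
for y in (58,148-180): print(to([.560,-.006,.265],np.radians(y)))
print(get_state()['joint_positions'])
```

```text
(array([-178.4446, -186.7753,    0.0151]), array([ 0.003 ,  0.0016, -0.0026]))
(array([-178.4446, -186.7753,    0.0151]), array([ 0.0037, -0.0011,  1.5682]))
[-0.7708  0.1243  0.2986  1.6425 -0.0373  1.377   0.5423]
```

Emit:
send_rows(xyz=[[-10,-10,-5],[-30,-31,-5],[-52,-54,-5],[-75,-79,-5],[-98,-103,-5],[-121,-127,-5],[-144,-151,-5],[-163,-171,-5],[-176,-184,-5],[-178.5,-187,-5]], dr=[[0,0,0],[0,0,0],[0,0,0],[0,0,0],[0,0,0],[0,0,0],[0,0,0],[0,0,0],[0,0,0],[0,0,0]])

```text
time: 6.87
position: [0.5586, -0.0129, 0.2672]
tool_rot: [-0.881, -3.015, 0.005]
ft_force: [-0.5, -0.9, -0.8]
grip_width: 0.181
grip_force: 44.9
```

Emit:
send_rows(xyz=[[0,0,0],[0,0,0],[0,0,0],[0,0,0],[0,0,0],[0,0,0],[0,0,0],[0,0,0],[0,0,0],[0,0,0]], dr=[[0,0,0],[0,0,0],[0,0,0],[0,0,0],[0,0,0],[0,0,0],[0,0,0],[0,0,0],[0,0,0],[0,0,0]])

```text
time: 7.7
position: [0.5591, -0.0063, 0.2676]
tool_rot: [0.869, 3.019, 0.0]
ft_force: [0.1, -0.9, -0.7]
grip_width: 0.186
grip_force: 44.9
```

Run:
```python
from h import *
st=get_state();print(st['time'],st['position'],R.from_rotvec(st['tool_rot']).as_matrix());C=cam('wrist',st);im=get_image('wrist');np.save('w.npy',im)
s=get_image('scene')
d=st['position']
print('tip wrist',proj(C,[d[0],d[1],d[2]-.1557]),'tip scene',proj(cam('scene'),[d[0],d[1],d[2]-.1557]),'tip',d[2]-.1557)
print('dish c wrist',proj(C,[.56,-.006,.05]))
save('e',np.vstack([cv2.resize(im[60:310,120:520],(800,500)) ,]))
x,y=[int(v) for v in proj(cam('scene'),[.56,-.006,.1])]
save('f',s,(x-80,y-70,x+80,y+50),5)
```

```text
7.7 [ 0.5591 -0.0063  0.2676] [[-0.8468  0.5318  0.    ]
 [ 0.5318  0.8468  0.0001]
 [-0.      0.0001 -1.    ]]
tip wrist [319.8132 193.2427] tip scene [316.6713 257.3124] tip 0.11187799761635336
dish c wrist [320.2178 183.0516]
```

View pics/e.png

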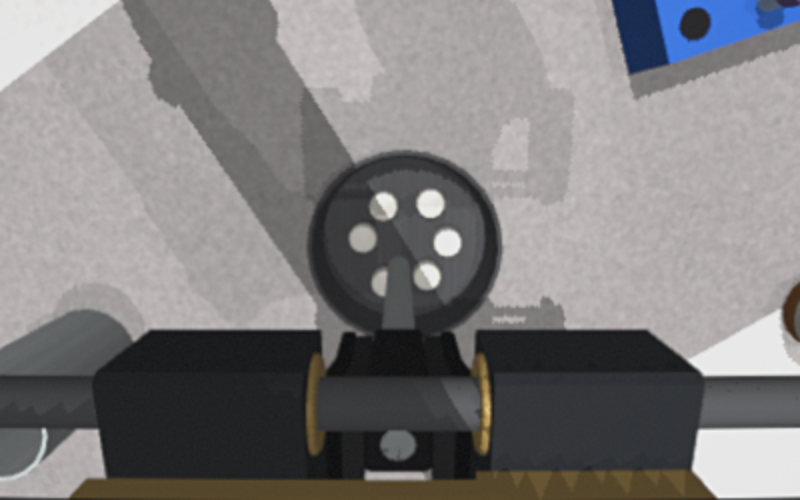

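View pics/f.png

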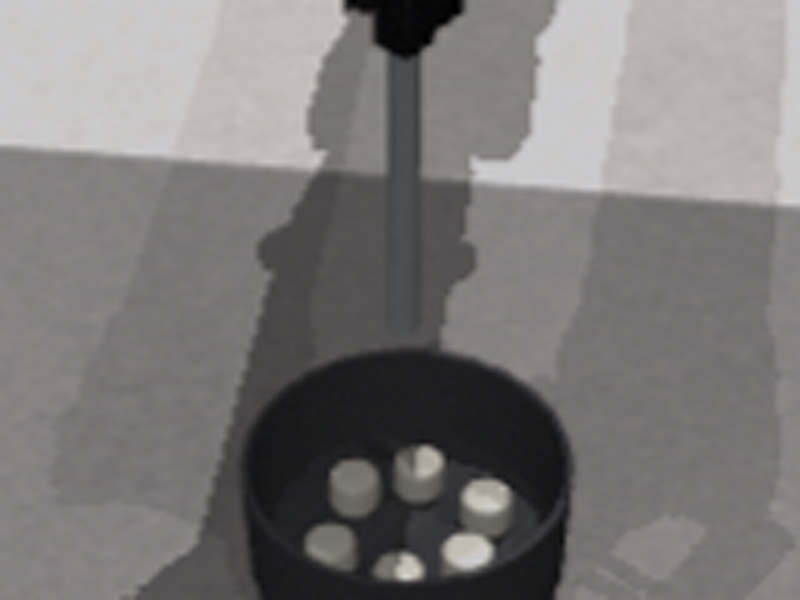

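Run:
```python
from h import *
C=cam('wrist');w=lambda a,b:(120+a/2,60+b/2)
print('rim',[onz(C,*w(*q),.05)[:2] for q in((405,245),(309,245),(501,245),(405,151))])
B=np.array([onz(C,*w(*q),.022)[:2] for q in((383,206),(430,203),(448,242),(427,276),(382,282),(363,238))]);print(B,B.mean(0))
x,y=[int(v) for v in proj(cam('scene'),[.56,-.006,.1])];S=cam('scene')
print('tip scene seen',x-80+402/5,y-70+331/5)
print('rim scene',onz(S,x-80+407/5,y-70+472/5,.05))
```

```text
rim [array([ 0.561 , -0.0032]), array([ 0.5279, -0.0558]), array([0.594 , 0.0495]), array([0.5106, 0.0283])]
[[ 0.5346 -0.0041]
 [ 0.55    0.0243]
 [ 0.5798  0.0208]
 [ 0.5928 -0.0043]
 [ 0.5796 -0.0336]
 [ 0.5459 -0.0278]] [ 0.5638 -0.0041]
tip scene seen 316.4 258.2
rim scene [ 0.5713 -0.0035  0.05  ]
```

Emit:
send_rows(xyz=[[-0.6,2.5,10],[-0.6,2.5,22],[-0.6,2.5,34],[-0.6,2.5,46],[-0.6,2.5,58],[-0.6,2.5,70],[-0.6,2.5,82],[-0.6,2.5,92],[-0.6,2.5,99],[-0.6,2.5,101]], dr=[[0,0,0],[0,0,0],[0,0,0],[0,0,0],[0,0,0],[0,0,0],[0,0,0],[0,0,0],[0,0,0],[0,0,0]])

```text
time: 8.63
position: [0.5601, -0.0045, 0.1649]
tool_rot: [-0.869, -3.017, 0.001]
ft_force: [0.3, -0.9, -0.6]
grip_width: 0.181
grip_force: 44.9
```

Emit:
send_rows(xyz=[[0,0,0],[0,0,0],[0,0,0],[0,0,0],[0,0,0],[0,0,0],[0,0,0],[0,0,0],[0,0,0],[0,0,0]], dr=[[0,0,0],[0,0,0],[0,0,0],[0,0,0],[0,0,0],[0,0,0],[0,0,0],[0,0,0],[0,0,0],[0,0,0]])

```text
time: 9.47
position: [0.5609, -0.0045, 0.1666]
tool_rot: [0.869, 3.019, 0.0]
ft_force: [-0.1, 0.9, -0.8]
grip_width: 0.179
grip_force: 44.9
```

Run:
```python
from h import *
st=get_state();print(st['position'],st['ft_force'],to([.561,-.0045,.166],np.radians(58),st))
k=np.arange(0,61);r=np.where(k<=10,2.8*k,np.minimum(38,28+(k-10)/4.));a=np.radians(9)*k
P=np.c_[r*np.cos(a),r*np.sin(a)]
for i in range(6): print((P[10*i+1:10*i+11]-P[10*i]).round().astype(int).tolist())
```

```text
[ 0.5609 -0.0045  0.1666] [-0.1233  0.867  -0.8163] (array([-0.0829,  0.0482,  0.5541]), array([ 0.    , -0.    , -0.0022]))
[[3, 0], [5, 2], [7, 4], [9, 7], [10, 10], [10, 14], [9, 17], [7, 21], [4, 25], [0, 28]]
[[-4, 0], [-9, -1], [-13, -2], [-17, -5], [-21, -7], [-24, -11], [-27, -14], [-29, -19], [-30, -23], [-30, -28]]
[[0, -5], [1, -10], [3, -14], [5, -19], [8, -22], [12, -26], [16, -29], [20, -31], [25, -32], [30, -33]]
[[5, 0], [10, 1], [15, 3], [20, 5], [24, 9], [28, 13], [31, 17], [33, 22], [35, 27], [36, 33]]
[[0, 6], [-1, 11], [-3, 16], [-6, 21], [-10, 26], [-14, 30], [-19, 33], [-24, 36], [-30, 37], [-35, 38]]
[[-6, 0], [-12, -2], [-17, -4], [-22, -7], [-27, -11], [-31, -16], [-34, -21], [-36, -26], [-38, -32], [-38, -38]]
```

Emit:
send_rows(xyz=[[3,0,0],[5,2,0],[7,4,0],[9,7,0],[10,10,0],[10,14,0],[9,17,0],[7,21,0],[4,25,0],[0,28,0]], dr=[[0,0,0],[0,0,0],[0,0,0],[0,0,0],[0,0,0],[0,0,0],[0,0,0],[0,0,0],[0,0,0],[0,0,0]])

```text
time: 10.3
position: [0.5763, 0.0197, 0.1666]
tool_rot: [-0.869, -3.019, -0.0]
ft_force: [0.7, -0.3, -0.6]
grip_width: 0.183
grip_force: 44.9
```

Emit:
send_rows(xyz=[[-4,0,0],[-9,-1,0],[-13,-2,0],[-17,-5,0],[-21,-7,0],[-24,-11,0],[-27,-14,0],[-29,-19,0],[-30,-23,0],[-30,-28,0]], dr=[[0,0,0],[0,0,0],[0,0,0],[0,0,0],[0,0,0],[0,0,0],[0,0,0],[0,0,0],[0,0,0],[0,0,0]])

```text
time: 11.13
position: [0.5862, -0.021, 0.1666]
tool_rot: [0.87, 3.019, 0.0]
ft_force: [0.7, 0.9, -0.9]
grip_width: 0.183
grip_force: 44.9
```

Emit:
send_rows(xyz=[[0,-5,0],[1,-10,0],[3,-14,0],[5,-19,0],[8,-22,0],[12,-26,0],[16,-29,0],[20,-31,0],[25,-32,0],[30,-33,0]], dr=[[0,0,0],[0,0,0],[0,0,0],[0,0,0],[0,0,0],[0,0,0],[0,0,0],[0,0,0],[0,0,0],[0,0,0]])

```text
time: 11.97
position: [0.5429, -0.0322, 0.1666]
tool_rot: [0.869, 3.019, 0.0]
ft_force: [-0.0, -0.8, -0.4]
grip_width: 0.179
grip_force: 44.9
```

Emit:
send_rows(xyz=[[5,0,0],[10,1,0],[15,3,0],[20,5,0],[24,9,0],[28,13,0],[31,17,0],[33,22,0],[35,27,0],[36,33,0]], dr=[[0,0,0],[0,0,0],[0,0,0],[0,0,0],[0,0,0],[0,0,0],[0,0,0],[0,0,0],[0,0,0],[0,0,0]])

```text
time: 12.8
position: [0.5311, 0.0155, 0.1671]
tool_rot: [0.869, 3.018, 0.001]
ft_force: [1.1, -0.6, -0.9]
grip_width: 0.178
grip_force: 45.0
```

Emit:
send_rows(xyz=[[0,6,0],[-1,11,0],[-3,16,0],[-6,21,0],[-10,26,0],[-14,30,0],[-19,33,0],[-24,36,0],[-30,37,0],[-35,38,0]], dr=[[0,0,0],[0,0,0],[0,0,0],[0,0,0],[0,0,0],[0,0,0],[0,0,0],[0,0,0],[0,0,0],[0,0,0]])

```text
time: 13.63
position: [0.5785, 0.0263, 0.1654]
tool_rot: [-0.868, -3.014, 0.007]
ft_force: [-3.2, -5.7, 1.2]
grip_width: 0.177
grip_force: 45.0
```

Emit:
send_rows(xyz=[[-6,0,0],[-12,-2,0],[-17,-4,0],[-22,-7,0],[-27,-11,0],[-31,-16,0],[-34,-21,0],[-36,-26,0],[-38,-32,0],[-38,-38,0]], dr=[[0,0,0],[0,0,0],[0,0,0],[0,0,0],[0,0,0],[0,0,0],[0,0,0],[0,0,0],[0,0,0],[0,0,0]])

```text
time: 14.47
position: [0.5922, -0.0236, 0.1668]
tool_rot: [-0.869, -3.019, -0.003]
ft_force: [-1.3, 2.6, 0.4]
grip_width: 0.18
grip_force: 45.0
```

Run:
```python
from h import *
st=get_state();print(st['time'],st['position'],st['grip_width'],st['ft_force']);C=cam('wrist',st)
im=get_image('wrist');t=get_image('top');s=get_image('scene')
x,y=[int(v) for v in proj(C,[.561,-.0045,.02])];print(x,y)
x2,y2=[int(v) for v in proj(cam('scene'),[.561,-.0045,.06])];print(x2,y2)
r=lambda m,x,y:cv2.resize(m[max(y-50,0):max(y-50,0)+100,x-50:x+50],(400,400),interpolation=cv2.INTER_CUBIC)
save('g',np.hstack([r(im,x,y),r(s,x2,y2)]))
```

```text
14.4667 [ 0.5922 -0.0236  0.1668] 0.1804077432263746 [-1.2703  2.5706  0.3759]
319 160
317 278
```

View pics/g.png

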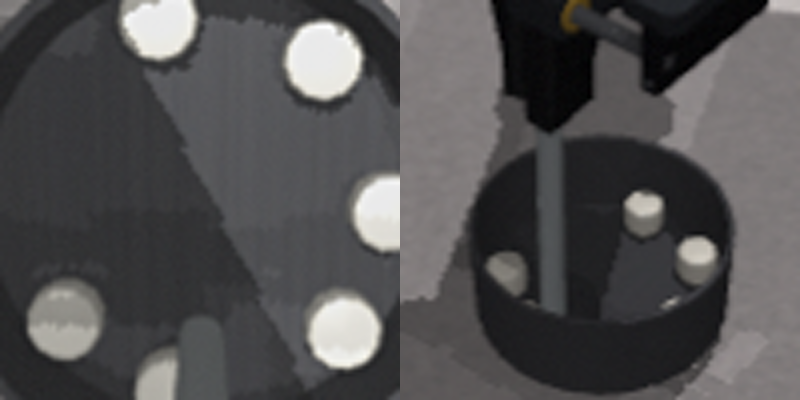

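Run:
```python
from h import *
C=cam('wrist')
N=np.array([onz(C,269+a/4,110+b/4,.022)[:2] for a,b in((159,20),(323,60),(388,212),(344,330),(65,320),(165,385))])
B=np.array([[.5346,-.0041],[.55,.0243],[.5798,.0208],[.5928,-.0043],[.5796,-.0336],[.5459,-.0278]])
c=[.561,-.0045]
an=lambda P:np.degrees(np.arctan2(*(P-c).T[::-1])).round()
print(N,np.linalg.norm(N-c,axis=1),an(N),an(B));print((np.linalg.norm(N[:,None]-B,axis=2)*1e3).round())
```

```text
[[ 0.5171  0.01  ]
 [ 0.5466  0.0391]
 [ 0.5876  0.034 ]
 [ 0.6082  0.009 ]
 [ 0.5672 -0.0511]
 [ 0.5959 -0.0385]] [0.0462 0.0459 0.0468 0.0491 0.047  0.0487] [162. 108.  55.  16. -82. -44.] [ 179.  111.   53.    0.  -57. -123.]
[[22. 36. 64. 77. 76. 47.]
 [45. 15. 38. 63. 80. 67.]
 [65. 39. 15. 39. 68. 75.]
 [75. 60. 31. 20. 51. 72.]
 [57. 77. 73. 53. 21. 32.]
 [70. 78. 61. 34. 17. 51.]]
```

Run:
```python
from h import *
k=np.arange(60,111);r=np.minimum(38+(k-60)*.4,40);a=np.radians(9)*k
P=np.c_[r*np.cos(a),r*np.sin(a)]
for i in range(5): print((P[10*i+1:10*i+11]-P[10*i]).round().astype(int).tolist())
```

```text
[[0, -6], [1, -12], [3, -18], [6, -23], [10, -28], [14, -32], [20, -36], [26, -38], [32, -40], [38, -40]]
[[6, 0], [12, 2], [18, 4], [24, 8], [28, 12], [32, 16], [36, 22], [38, 28], [40, 34], [40, 40]]
[[0, 6], [-2, 12], [-4, 18], [-8, 24], [-12, 28], [-16, 32], [-22, 36], [-28, 38], [-34, 40], [-40, 40]]
[[-6, 0], [-12, -2], [-18, -4], [-24, -8], [-28, -12], [-32, -16], [-36, -22], [-38, -28], [-40, -34], [-40, -40]]
[[0, -6], [2, -12], [4, -18], [8, -24], [12, -28], [16, -32], [22, -36], [28, -38], [34, -40], [40, -40]]
```

Emit:
send_rows(xyz=[[0,-6,0],[1,-12,0],[3,-18,0],[6,-23,0],[10,-28,0],[14,-32,0],[20,-36,0],[26,-38,0],[32,-40,0],[38,-40,0]], dr=[[0,0,0],[0,0,0],[0,0,0],[0,0,0],[0,0,0],[0,0,0],[0,0,0],[0,0,0],[0,0,0],[0,0,0]])

```text
time: 15.45
position: [0.5387, -0.0386, 0.1668]
tool_rot: [0.869, 3.017, -0.001]
ft_force: [0.3, -1.1, -1.2]
grip_width: 0.181
grip_force: 45.0
```

Emit:
send_rows(xyz=[[6,0,0],[12,2,0],[18,4,0],[24,8,0],[28,12,0],[32,16,0],[36,22,0],[38,28,0],[40,34,0],[40,40,0]], dr=[[0,0,0],[0,0,0],[0,0,0],[0,0,0],[0,0,0],[0,0,0],[0,0,0],[0,0,0],[0,0,0],[0,0,0]])

```text
time: 16.28
position: [0.5292, 0.0159, 0.1677]
tool_rot: [0.868, 3.011, -0.002]
ft_force: [5.3, -4.4, -1.2]
grip_width: 0.179
grip_force: 45.0
```

Emit:
send_rows(xyz=[[0,6,0],[-2,12,0],[-4,18,0],[-8,24,0],[-12,28,0],[-16,32,0],[-22,36,0],[-28,38,0],[-34,40,0],[-40,40,0]], dr=[[0,0,0],[0,0,0],[0,0,0],[0,0,0],[0,0,0],[0,0,0],[0,0,0],[0,0,0],[0,0,0],[0,0,0]])

```text
time: 17.12
position: [0.5778, 0.0293, 0.165]
tool_rot: [-0.866, -3.01, 0.007]
ft_force: [-8.2, -3.2, 6.0]
grip_width: 0.182
grip_force: 45.0
```

Emit:
send_rows(xyz=[[-6,0,0],[-12,-2,0],[-18,-4,0],[-24,-8,0],[-28,-12,0],[-32,-16,0],[-36,-22,0],[-38,-28,0],[-40,-34,0],[-40,-40,0]], dr=[[0,0,0],[0,0,0],[0,0,0],[0,0,0],[0,0,0],[0,0,0],[0,0,0],[0,0,0],[0,0,0],[0,0,0]])

```text
time: 17.95
position: [0.5947, -0.0252, 0.1666]
tool_rot: [0.869, 3.018, 0.002]
ft_force: [0.1, -0.6, -0.0]
grip_width: 0.184
grip_force: 45.0
```

Emit:
send_rows(xyz=[[0,-6,0],[2,-12,0],[4,-18,0],[8,-24,0],[12,-28,0],[16,-32,0],[22,-36,0],[28,-38,0],[34,-40,0],[40,-40,0]], dr=[[0,0,0],[0,0,0],[0,0,0],[0,0,0],[0,0,0],[0,0,0],[0,0,0],[0,0,0],[0,0,0],[0,0,0]])

```text
time: 18.78
position: [0.5423, -0.0334, 0.1682]
tool_rot: [0.865, 3.012, 0.015]
ft_force: [4.3, 9.7, -2.5]
grip_width: 0.181
grip_force: 45.1
```

Run:
```python
from h import *
st=get_state();print(st['time'],st['position'],st['grip_width'],st['ft_force']);C=cam('wrist',st)
im=get_image('wrist');s=get_image('scene')
x,y=[int(v) for v in proj(C,[.561,-.0045,.02])];print(x,y)
x2,y2=[int(v) for v in proj(cam('scene'),[.561,-.0045,.06])]
r=lambda m,x,y:cv2.resize(m[max(y-60,0):max(y-60,0)+120,x-60:x+60],(400,400),interpolation=cv2.INTER_CUBIC)
save('i',np.hstack([r(im,x,y),r(s,x2,y2)]))
```

```text
18.7833 [ 0.5423 -0.0334  0.1682] 0.18077701763505416 [ 4.2991  9.656  -2.4587]
350 194
```

View pics/i.png

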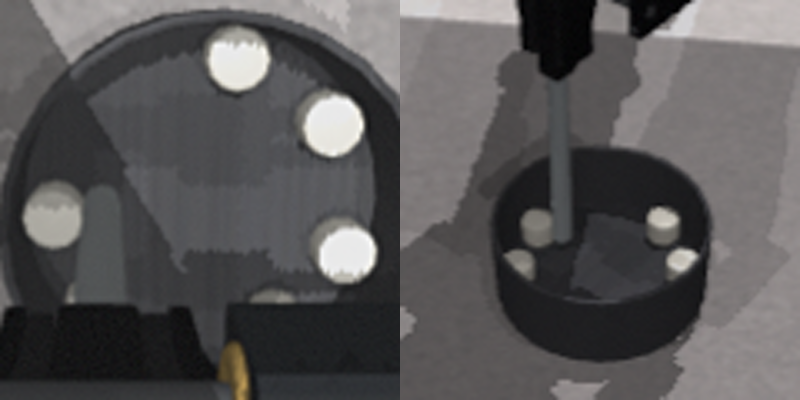

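Run:
```python
from h import *
C=cam('wrist');k=120/400
N=np.array([onz(C,290+a*k,134+b*k,.022)[:2] for a,b in((238,58),(332,125),(345,250),(55,215),(90,310),(272,310))])
B=np.array([[.5346,-.0041],[.55,.0243],[.5798,.0208],[.5928,-.0043],[.5796,-.0336],[.5459,-.0278]])
c=[.561,-.0045]
an=lambda P:np.degrees(np.arctan2(*(P-c).T[::-1])).round()
print(N,np.linalg.norm(N-c,axis=1),an(N),an(B));print((np.linalg.norm(N[:,None]-B,axis=2)*1e3).round())
p=get_state()['position'];print(an(p[None,:2]),np.linalg.norm(p[:2]-c))
```

```text
[[ 0.5257  0.0283]
 [ 0.5589  0.0428]
 [ 0.5967  0.0272]
 [ 0.5376 -0.0453]
 [ 0.5703 -0.0528]
 [ 0.6019 -0.0027]] [0.0482 0.0474 0.0477 0.047  0.0492 0.041 ] [ 137.   92.   42. -120.  -79.    3.] [ 179.  111.   53.    0.  -57. -123.]
[[34. 25. 55. 75. 82. 60.]
 [53. 21. 30. 58. 79. 72.]
 [70. 47. 18. 32. 63. 75.]
 [41. 71. 78. 69. 44. 19.]
 [60. 80. 74. 53. 21. 35.]
 [67. 59. 32.  9. 38. 61.]]
[-125.] 0.034497920204430176
```

Run:
```python
from h import *
a=np.radians(270+9*np.arange(41));r=np.r_[40,38,39,42,45,[46]*36]
P=np.c_[r*np.cos(a),r*np.sin(a)]
for i in range(4): print((P[10*i+1:10*i+11]-P[10*i]).round().astype(int).tolist())
```

```text
[[6, 2], [12, 3], [19, 3], [26, 4], [33, 7], [37, 13], [41, 19], [44, 26], [45, 33], [46, 40]]
[[-1, 7], [-2, 14], [-5, 21], [-9, 27], [-13, 33], [-19, 37], [-25, 41], [-32, 44], [-39, 45], [-46, 46]]
[[-7, -1], [-14, -2], [-21, -5], [-27, -9], [-33, -13], [-37, -19], [-41, -25], [-44, -32], [-45, -39], [-46, -46]]
[[1, -7], [2, -14], [5, -21], [9, -27], [13, -33], [19, -37], [25, -41], [32, -44], [39, -45], [46, -46]]
```

Emit:
send_rows(xyz=[[6,2,0],[12,3,0],[19,3,0],[26,4,0],[33,7,0],[37,13,0],[41,19,0],[44,26,0],[45,33,0],[46,40,0]], dr=[[0,0,0],[0,0,0],[0,0,0],[0,0,0],[0,0,0],[0,0,0],[0,0,0],[0,0,0],[0,0,0],[0,0,0]])

```text
time: 19.72
position: [0.5215, 0.0209, 0.1666]
tool_rot: [0.868, 3.019, -0.002]
ft_force: [-1.3, -4.0, 0.8]
grip_width: 0.184
grip_force: 45.0
```

Emit:
send_rows(xyz=[[-1,7,0],[-2,14,0],[-5,21,0],[-9,27,0],[-13,33,0],[-19,37,0],[-25,41,0],[-32,44,0],[-39,45,0],[-46,46,0]], dr=[[0,0,0],[0,0,0],[0,0,0],[0,0,0],[0,0,0],[0,0,0],[0,0,0],[0,0,0],[0,0,0],[0,0,0]])

```text
time: 20.55
position: [0.5816, 0.0288, 0.1653]
tool_rot: [-0.872, -3.011, 0.018]
ft_force: [-5.8, -10.7, 2.5]
grip_width: 0.183
grip_force: 45.1
```

Emit:
send_rows(xyz=[[-7,-1,0],[-14,-2,0],[-21,-5,0],[-27,-9,0],[-33,-13,0],[-37,-19,0],[-41,-25,0],[-44,-32,0],[-45,-39,0],[-46,-46,0]], dr=[[0,0,0],[0,0,0],[0,0,0],[0,0,0],[0,0,0],[0,0,0],[0,0,0],[0,0,0],[0,0,0],[0,0,0]])

```text
time: 21.38
position: [0.5996, -0.0288, 0.1666]
tool_rot: [0.869, 3.017, 0.001]
ft_force: [0.0, 0.1, 0.2]
grip_width: 0.177
grip_force: 45.0
```

Emit:
send_rows(xyz=[[1,-7,0],[2,-14,0],[5,-21,0],[9,-27,0],[13,-33,0],[19,-37,0],[25,-41,0],[32,-44,0],[39,-45,0],[46,-46,0]], dr=[[0,0,0],[0,0,0],[0,0,0],[0,0,0],[0,0,0],[0,0,0],[0,0,0],[0,0,0],[0,0,0],[0,0,0]])

```text
time: 22.22
position: [0.5404, -0.0399, 0.1692]
tool_rot: [0.864, 3.008, 0.013]
ft_force: [7.7, 4.3, 0.1]
grip_width: 0.182
grip_force: 45.0
```

Run:
```python
from h import *
st=get_state();print(st['time'],st['position'],st['grip_width'],st['ft_force']);C=cam('wrist',st)
im=get_image('wrist');s=get_image('scene');t=get_image('top')
x,y=[int(v) for v in proj(C,[.561,-.0045,.02])];print(x,y)
x2,y2=[int(v) for v in proj(cam('scene'),[.561,-.0045,.06])]
r=lambda m,x,y:cv2.resize(m[max(y-60,0):max(y-60,0)+120,x-60:x+60],(400,400),interpolation=cv2.INTER_CUBIC)
save('j',np.hstack([r(im,x,y),r(s,x2,y2)]))
```

```text
22.2167 [ 0.5404 -0.0399  0.1692] 0.18208049639930743 [7.6548 4.2951 0.0669]
356 191
```

View pics/j.png

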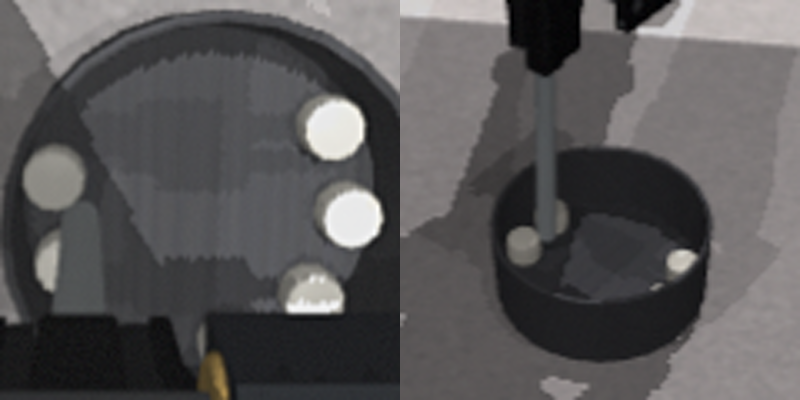

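Run:
```python
from h import *
C=cam('wrist');k=120/400
N=np.array([onz(C,296+a*k,131+b*k,.022)[:2] for a,b in((332,128),(350,215),(312,295),(205,340),(55,265),(52,178))])
B=np.array([[.5346,-.0041],[.55,.0243],[.5798,.0208],[.5928,-.0043],[.5796,-.0336],[.5459,-.0278]])
c=[.561,-.0045]
an=lambda P:np.degrees(np.arctan2(*(P-c).T[::-1])).round()
print(N,np.linalg.norm(N-c,axis=1),an(N),an(B));print((np.linalg.norm(N[:,None]-B,axis=2)*1e3).round())
p=get_state()['position'];print(an(p[None,:2]),np.linalg.norm(p[:2]-c))
```

```text
[[ 0.5601  0.0419]
 [ 0.5878  0.0336]
 [ 0.605   0.0106]
 [ 0.5998 -0.0267]
 [ 0.5518 -0.0546]
 [ 0.5273 -0.0402]] [0.0464 0.0466 0.0465 0.0447 0.051  0.0491] [  91.   55.   19.  -30. -100. -133.] [ 179.  111.   53.    0.  -57. -123.]
[[53. 20. 29. 57. 78. 71.]
 [65. 39. 15. 38. 68. 74.]
 [72. 57. 27. 19. 51. 70.]
 [69. 71. 52. 23. 21. 54.]
 [53. 79. 80. 65. 35. 27.]
 [37. 68. 80. 75. 53. 22.]]
[-121.] 0.041107001250775606
```

Emit:
send_rows(xyz=[[0,6,0],[0,12,0],[0,18,0],[0,24,0],[0,28,-2],[0,28,-12],[0,28,-24],[0,28,-40],[0,28,-60],[0,28,-80]], dr=[[0,0,0],[0,0,0],[0,0,0],[0,0,0],[0,0,0],[0,0,0],[0,0,0],[0,0,0],[0,0,0],[0,0,0]])

```text
time: 23.2
position: [0.5504, -0.02, 0.2485]
tool_rot: [0.871, 3.018, -0.0]
ft_force: [0.2, 0.0, -0.5]
grip_width: 0.178
grip_force: 45.0
```

Emit:
send_rows(xyz=[[0,0,-20],[0,0,-40],[0,0,-55],[0,0,-65],[0,0,-70],[0,0,-70],[0,0,-70],[0,0,-70],[0,0,-70],[0,0,-70]], dr=[[0,0,0],[0,0,0],[0,0,0],[0,0,0],[0,0,0],[0,0,0],[0,0,0],[0,0,0],[0,0,0],[0,0,0]])

```text
time: 24.03
position: [0.5501, -0.0192, 0.3157]
tool_rot: [-0.869, -3.017, 0.001]
ft_force: [0.0, -0.3, -1.9]
grip_width: 0.18
grip_force: 45.0
```

Run:
```python
from h import *
st=get_state();Q=R.from_rotvec(st['tool_rot'])
c=np.array([.508,-.259,.315])+Q.apply([.029,0,0]);print(st['position'],c,to(c,np.radians(58)),Q.as_matrix()[:,0])
```

```text
[ 0.5501 -0.0192  0.3157] [ 0.4834 -0.2436  0.315 ] (array([ -62.8836, -225.4314,    0.7967]), array([-0.001 , -0.0012, -0.0023])) [-0.8468  0.5319  0.0012]
```

Emit:
send_rows(xyz=[[-4,-12,0],[-10,-36,0],[-18,-64,0],[-26,-94,0],[-34,-124,0],[-42,-154,0],[-51,-184,0],[-58,-208,0],[-62,-222,0],[-63,-225,0]], dr=[[0,0,0],[0,0,0],[0,0,0],[0,0,0],[0,0,0],[0,0,0],[0,0,0],[0,0,0],[0,0,0],[0,0,0]])

```text
time: 24.87
position: [0.4817, -0.2481, 0.3167]
tool_rot: [0.88, 3.016, -0.002]
ft_force: [-0.3, 0.3, -1.0]
grip_width: 0.182
grip_force: 45.0
```

Emit:
send_rows(xyz=[[0,0,0],[0,0,0],[0,0,0],[0,0,0],[0,0,0],[0,0,0],[0,0,0],[0,0,0],[0,0,0],[0,0,0]], dr=[[0,-0.06,0],[0,-0.12,0],[0,-0.18,0],[0,-0.24,0],[0,-0.26,0],[0,-0.26,0],[0,-0.26,0],[0,-0.26,0],[0,-0.26,0],[0,-0.26,0]])

```text
time: 25.7
position: [0.4845, -0.2436, 0.3164]
tool_rot: [0.801, 2.778, -0.105]
ft_force: [0.3, -1.1, -0.3]
grip_width: 0.182
grip_force: 45.0
```

Run:
```python
from h import *
st=get_state();Q=R.from_rotvec(st['tool_rot']);C=cam('wrist',st)
tip=st['position']+Q.apply([0,0,.1557]);print(st['position'],Q.as_matrix(),'tip',tip,proj(C,tip),proj(C,[.508,-.259,.12]),proj(cam('scene'),tip))
im=get_image('wrist');s=get_image('scene')
x,y=[int(v) for v in proj(cam('scene'),[.508,-.259,.15])];print('sc off',x-50,y-60)
a=cv2.resize(im[100:340,200:440],(400,400));b=cv2.resize(s[y-60:y+40,x-50:x+50],(400,400),interpolation=cv2.INTER_CUBIC)
save('k',np.hstack([a,b]))
```

```text
[ 0.4845 -0.2436  0.3164] [[-0.8184  0.5323  0.2166]
 [ 0.5143  0.8466 -0.1371]
 [-0.2564 -0.0008 -0.9666]] tip [ 0.5182 -0.2649  0.1659] [319.8399 193.3509] [319.4184 166.9328] [184.8106 210.475 ]
sc off 141 154
```

View pics/k.png

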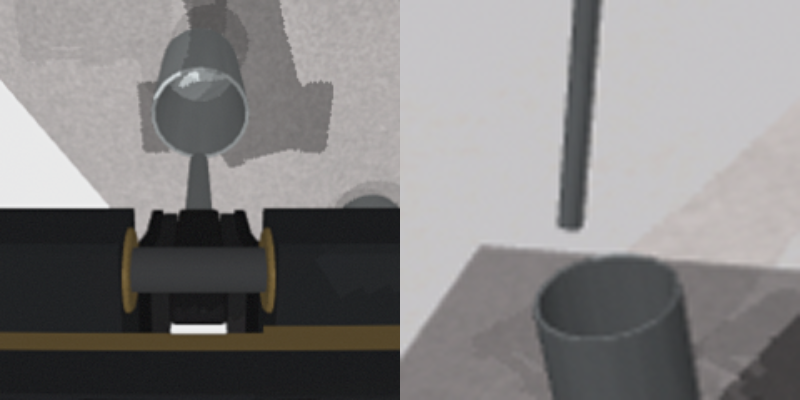

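Emit:
send_rows(xyz=[[3,0,11],[6,0,22],[9,0,34],[12,0,45],[15,0,56],[18,0,68],[21,0,79],[24,0,90],[27,0,102],[28,0,106]], dr=[[0,0,0],[0,0,0],[0,0,0],[0,0,0],[0,0,0],[0,0,0],[0,0,0],[0,0,0],[0,0,0],[0,0,0]])

```text
time: 26.63
position: [0.4831, -0.2429, 0.2043]
tool_rot: [0.8, 2.78, -0.105]
ft_force: [-0.3, 0.3, -1.6]
grip_width: 0.18
grip_force: 45.0
```

Emit:
send_rows(xyz=[[2,0,8],[4,0,16],[6,0,24],[8,0,32],[10,0,38],[11,0,42],[11.5,0,43.5],[11.5,0,43.5],[11.5,0,43.5],[11.5,0,43.5]], dr=[[0,0,0],[0,0,0],[0,0,0],[0,0,0],[0,0,0],[0,0,0],[0,0,0],[0,0,0],[0,0,0],[0,0,0]])

```text
time: 27.47
position: [0.4848, -0.2435, 0.1624]
tool_rot: [0.799, 2.776, -0.104]
ft_force: [0.6, 0.3, -0.3]
grip_width: 0.181
grip_force: 45.0
```

Run:
```python
from h import *
st=get_state();Q=R.from_rotvec(st['tool_rot'])
print(st['position']+Q.apply([0,0,.1557]),st['ft_force'])
```

```text
[ 0.5188 -0.2648  0.012 ] [ 0.5567  0.3163 -0.3347]
```

Emit:
send_rows(xyz=[[0.5,0,2],[1,0,4],[1,0,4.5],[1,0,4.5],[1,0,4.5],[1,0,4.5],[1,0,4.5],[1,0,4.5],[1,0,4.5],[1,0,4.5]], dr=[[0,0,0],[0,0,0],[0,0,0],[0,0,0],[0,0,0],[0,0,0],[0,0,0],[0,0,0],[0,0,0],[0,0,0]])

```text
time: 28.3
position: [0.4846, -0.2435, 0.1573]
tool_rot: [0.8, 2.777, -0.104]
ft_force: [-0.4, 0.7, -1.0]
grip_width: 0.179
grip_force: 45.0
```

Emit:
send_rows(xyz=[[0,0,0],[0,0,0],[0,0,0],[0,0,0],[0,0,0],[0,0,0],[0,0,0],[0,0,0],[0,0,0],[0,0,0]], dr=[[0,0,0],[0,0,0],[0,0,0],[0,0,0],[0,0,0],[0,0,0],[0,0,0],[0,0,0],[0,0,0],[0,0,0]], jaw=80)

```text
time: 29.13
position: [0.4846, -0.2435, 0.1573]
tool_rot: [0.8, 2.777, -0.104]
ft_force: [0.4, -0.2, -0.3]
grip_width: 0.85
grip_force: 0.0
```

Emit:
send_rows(xyz=[[0,0,0],[0,0,0],[0,0,0],[0,0,0],[0,0,0],[0,0,0],[0,0,0],[0,0,0],[0,0,0],[0,0,0]], dr=[[0,0,0],[0,0,0],[0,0,0],[0,0,0],[0,0,0],[0,0,0],[0,0,0],[0,0,0],[0,0,0],[0,0,0]])

```text
time: 29.97
position: [0.4846, -0.2435, 0.1573]
tool_rot: [0.8, 2.777, -0.104]
ft_force: [-0.2, 0.4, 1.1]
grip_width: 0.917
grip_force: 0.0
```

Emit:
send_rows(xyz=[[0,0,-8],[0,0,-18],[0,0,-30],[0,0,-42],[0,0,-55],[0,0,-70],[0,0,-85],[0,0,-100],[0,0,-115],[0,0,-120]], dr=[[0,0,0],[0,0,0],[0,0,0],[0,0,0],[0,0,0],[0,0,0],[0,0,0],[0,0,0],[0,0,0],[0,0,0]])

```text
time: 30.8
position: [0.4592, -0.2274, 0.2768]
tool_rot: [0.799, 2.772, -0.103]
ft_force: [0.1, -0.3, 0.3]
grip_width: 0.919
grip_force: 0.0
```

Run:
```python
from h import *
print(get_state()['time'])
s=get_image('scene');t=get_image('top')
save('l',np.hstack([cv2.resize(s[180:360,120:320],(400,360)),cv2.resize(s[230:340,260:380],(400,360))]))
```

```text
30.8
```

View pics/l.png

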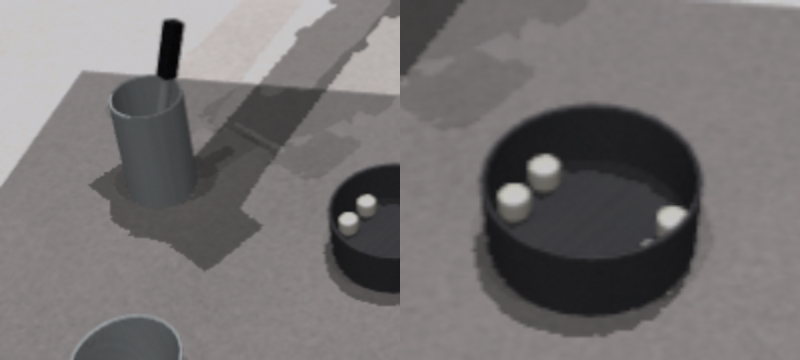

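The rod leans in the upright beaker with its grip at (170,48), and the beads are in the dish. The gripper is about 60 mm clear of the rod, so I'm handing in.

```bash
python3 -c "
from bench import *
print(close_job())"
```

```text
the job is handed in; nothing more can be done
None
```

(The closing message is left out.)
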